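Test the wide footswitch on the electronics bench

ROBOT

A 6-joint arm with a two-finger parallel gripper is mounted at the origin on the work surface. World frame = base frame: x ahead of the robot, y to its left, z up, the work surface at z = 0. Lengths are in m, angles in rad, forces in N, time in s.
With the tool pointing down it reaches from about 0.3 to 0.875 m from the base axis. Payload 6.4 kg.
Tool frame: the origin (TCP) lies on the mounting face of the last link; the fingertips stand 173 mm ahead of it and the grasp point (between the pads) lies 155 mm ahead of it (ctrl.tip_reach is the distance from the TCP to the fingertips, in m); z points along the fingers, y is the line along which they close (so a half turn about z gives the same grasp; the last joint's range is limited). The gripper opens to 85 mm and grips with 20 to 120 N. Pads are 22 mm wide; open, the fingers measure 114 mm over their backs; the gripper's body (76 mm by 85 mm) begins 54 mm behind the grasp point. The pads swing forward as they close: fully open they stand 13 mm farther back than shut.
Start: joints at [0.906, 0.181, 1.607, -0, 1.354, -0.206], TCP at [0.255, 0.516, 0.405] pointing down, gripper open.
Joint ranges: [-2.99, 2.99], [-0.89, 2.07], [0.3, 2.58], [-1.14, 4.28], [0, 2.63], [-3.12, 3.12]. Speed limits (rad/s): [2.57, 2.57, 3.01, 3.14, 3.14, 3.14].

INTERFACE

Orientations are given as a unit quaternion [w, x, y, z].
In Python, from bench import ctrl gives the robot as it stands.
- The arm moves only by the shell command python3 -m pendant 'ROWS'. ROWS is JSON, a list that holds one entry, the list of rows, each a list of 7 numbers: the opening, from 0 (shut) to 1 (fully open), then the shift along the tool's x, y, z in mm, then the turn, a rotation vector about the tool's x, y, z in rad. A call has 1 to 5 rows; each row is the pose to reach, as a shift and turn from the pose commanded when the call began, along the tool's axes at that moment; what a row does not reach only later rows make up. A row lasts 1/12 s, in which the tool goes at most 41.7 mm and 7.16 degrees, less where a joint would pass 70% of its speed; a pose out of reach is approached as far as the arm can. A call with a gripper value outside its range is refused whole. The fingers move at their own pace and stop on an object; the grip force is fixed at half the most. Time passes only in rows, so rows that repeat a pose let the fingers close. It gives the time, the measured TCP pose, the force, the opening and the grip force at its end, in the units of the state.
- ctrl.get_obs(): the state, without advancing time (a new reading comes with each control period).
- ctrl.camera(name): name is "scene" or "top" or "wrist"; returns the picture (480x640x3 uint8, red, green, blue); there is no depth.
- ctrl.camera_params(name): a dict with "mtx" (3x3 intrinsics, pixels), "world_from_camera" (4x4, takes a point from camera to world coordinates); the wrist camera has in their place "tool_from_camera" (4x4, takes a point from camera to tool coordinates, whose origin is the TCP and whose axes are the flange's). Camera axes: x right, y down, z forward; pixel columns grow to the right and rows downward; lengths in m; the calibration is good to about 2 mm. The wrist camera is an equidistant fisheye: a pixel r from the principal point sees the ray r / f radians off the axis. A picture is of the moment at which its call begins: read the wrist's pose just before it. camera_params takes no time and is no camera call.
- ctrl.hand_in(): hands the job in; it is judged then, once.
Trained networks look in the newest picture that a camera, given by its name, has taken for a name from the list of things; names that differ only in an ending like _2 or _b are one class to them, and where a whole thing is asked for, a point or a joint stands for the part that bears it (a point fixed in the world has none). Each returns a list of dicts, best first, with "confidence" (0 to 1); they miss things now and then, are a little off and sometimes report something else, mostly with a low value. They report only what shows in the picture. A call takes as long as a camera call. They do not tell look-alikes from the thing itself.
- ctrl.boxes_of(camera, name): "point" ([column, row] as shares, 0 to 1, of the picture: columns of its width, rows of its height, amid what is visible of it).
The state is a dict: "time_s": time; "q": joint angles; "dq": joint speeds; "joint_efforts": joint torques, N m; "eef_pos": TCP position; "eef_rot": TCP orientation; "wrist_force": force on the tool from outside, world axes, zero at the start; "torque": the same for the moment, N m; "opening": opening from 0.0 (shut) to 1.0 (fully open); "grasp_force": force on a finger pad.
Only numpy, scipy, OpenCV 4.12 (cv2) and the standard library are available. Lean on these libraries where they do the work, as an engineer would, in place of code of your own. Each camera call takes 0.05 s, during which the arm holds its last target. There are 200 camera calls.

TASK

Test the footswitch with the wide pedal before it goes under the bench: press its pedal down with the gripper until it sits fully on its stop, keep it there for at least one second, then let go so that it springs all the way back up. Do not press the footswitch with the narrow pedal.

Things in the scene. Friction and masses are not known exactly. Their poses are not given: they have to be found in the camera images.
- wide_pedal (a joint): angle of the wide pedal, rad: 0 = up, at rest (tread sloping up to its toe at 0.37 rad); 0.22 = on its stop (slope 0.15 rad). Grey base 200 x 110 x 12 mm, fixed; steel treadle 175 x 70 mm with black ribbed rubber, hinged at the heel 38 mm up between cheeks 54 mm high. A spring raises it: at the tread point 7 N starts it, 12 N brings it to the stop (rigid).
- wide_tread (a point): place to press: on the centre line of the 70 mm wide tread's top face, 135 mm from the hinge, 30 mm short of the toe edge. x runs along the tread from hinge to free toe, z out of its face. 93 mm above the bench when up, 65 mm on the stop, and then 6 mm further toe-wards. Toe points roughly away from the robot, turned up to 1.2 rad either way; left or right of the other.
- narrow_pedal (a joint): angle of the narrow pedal, rad: same values, height and build as the wide one, but on a base 200 x 70 mm and with a treadle 175 mm long and only 30 mm wide. It must stay up.
- narrow_tread (a point): place to press: on the centre line of the 30 mm wide tread's top face, 135 mm from the hinge, 30 mm short of the toe edge. x runs along the tread from hinge to free toe, z out of its face. 93 mm above the bench when up, 65 mm on the stop, and then 6 mm further toe-wards.
Things that resemble listed ones, but are neither listed nor needed, are in the scene too. What is shaped like the part that bears wide_pedal but green is not meant.

How it is judged:
On the way:
1. the wide pedal is held down on its stop for a second (value of joint wide_pedal above 0.19 rad), for 0.9 s.
At the end, for the whole second after the job is handed in: the wide pedal has been held down (past 0.19 of 0.22 rad) for 0.9 s and is back up (within 0.03 rad of its rest), and so is the narrow pedal (value of joint each of wide_pedal, narrow_pedal below 0.03 rad); the robot touches nothing.
It fails at once if the narrow pedal is pressed (more than 0.06 rad) (value of joint narrow_pedal above 0.06 rad).
It also fails if it takes over 32 s, if anything falls off the work surface, if the arm or the gripper's body presses on something with over 40 N, if the wrist force passes 120 N, or if a joint passes its speed limit or range.

## Working session

There is one attempt and no reset: what is moved stays moved. The work goes in short steps, Python scripts to look and compute and a shell command to move; the robot and the scene stay as the last step left them, time stands still between calls to the robot, and variables do not carry over. Pictures are saved under pics/ and viewed, at most 10 in all, crops included, and the job is handed in when it is done.

```bash
mkdir -p pics; python3 - <<'E'
from bench import ctrl
import cv2,numpy as np
a=[]
for c in("top","scene"):
    im=ctrl.camera(c); cv2.imwrite(f"pics/{c}.png",im[:,:,::-1])
    for n in("wide_pedal","narrow_pedal","wide_tread"):
        print(c,n,[(np.round(np.array(b["point"])*[640,480]),round(b["confidence"],2)) for b in ctrl.boxes_of(c,n)])
    p=ctrl.camera_params(c);print(np.round(p["mtx"],1).tolist(),np.round(p["world_from_camera"],3).tolist())
o=ctrl.get_obs();print(o["time_s"],o["eef_pos"],o["eef_rot"],o["wrist_force"])
E
```

```text
top wide_pedal [(array([241., 173.]), 0.65), (array([175., 316.]), 0.61)]
top narrow_pedal [(array([440., 195.]), 0.98)]
top wide_tread [(array([175., 315.]), 0.69), (array([441., 195.]), 0.27)]
[[498.9, 0.0, 314.5], [0.0, 498.9, 235.9], [0.0, 0.0, 1.0]] [[0.027, -0.993, 0.114, 0.339], [-0.999, -0.025, 0.022, -0.03], [-0.019, -0.115, -0.993, 0.996], [0.0, 0.0, 0.0, 1.0]]
scene wide_pedal [(array([373., 318.]), 0.77), (array([490., 246.]), 0.76)]
scene narrow_pedal [(array([217., 221.]), 0.92)]
scene wide_tread [(array([373., 321.]), 0.96), (array([487., 245.]), 0.92)]
[[471.0, 0.0, 319.0], [0.0, 471.0, 235.6], [0.0, 0.0, 1.0]] [[-0.547, 0.6, -0.584, 0.988], [0.837, 0.39, -0.383, 0.316], [-0.002, -0.699, -0.715, 0.724], [0.0, 0.0, 0.0, 1.0]]
0.4 [0.25460957 0.51552495 0.40453855] [-5.75581215e-05  2.27380559e-01  9.73805967e-01 -1.28025961e-04] [ 0.34486592  0.32726296 -0.06216501]
```

View pics/top.png

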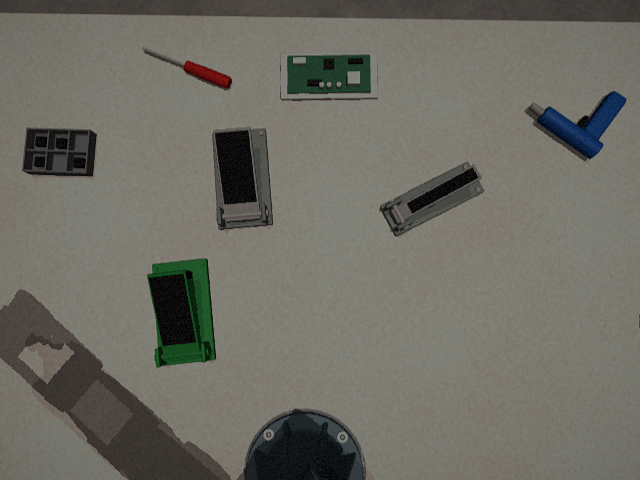

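View pics/scene.png

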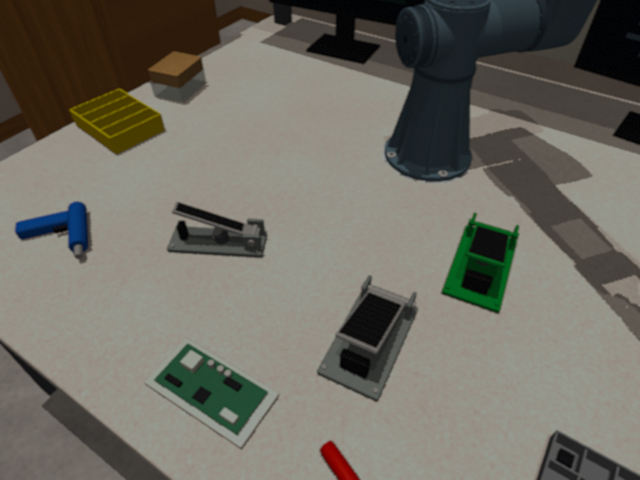

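Candidates for the wide pedal in the top picture are the grey wide one at (241,178), the green look-alike at (180,312), and the narrow grey one at (431,198). I choose the grey wide one. In the scene picture it is at (373,320), with its toe towards that camera. I'll check it in a close crop.

```bash
python3 - <<'E'
import cv2
im=cv2.imread("pics/top.png")[118:238,190:300]
cv2.imwrite("pics/crop.png",cv2.resize(im,None,fx=5,fy=5,interpolation=cv2.INTER_CUBIC))
E
```

```text
(no output)
```

View pics/crop.png

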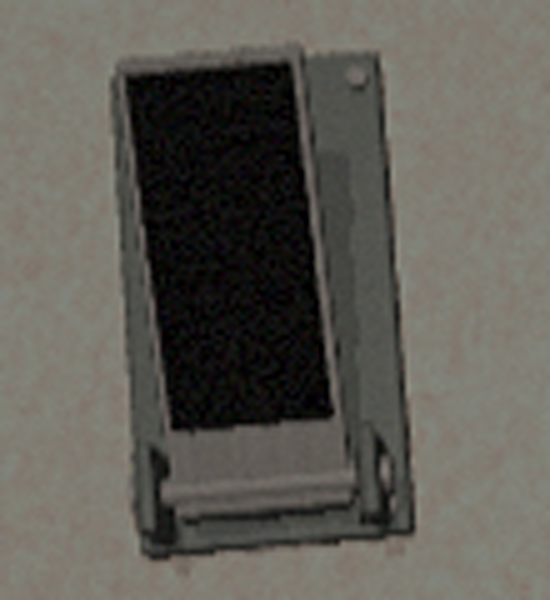

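The crop shows the grey wide treadle. Its toe edge runs from (118,65) to (300,48), the heel is near (160,500) to (355,485), and the base's right edge runs from (380,52) to (412,530).

```bash
cat > h.py <<'E'
import numpy as np
from bench import ctrl
from scipy.spatial.transform import Rotation as R
def ray(c,px,z):
    p=ctrl.camera_params(c);T=np.array(p["world_from_camera"])
    d=T[:3,:3]@np.linalg.solve(p["mtx"],[px[0],px[1],1]);o=T[:3,3]
    return o+d*(z-o[2])/d[2]
def totool(v):
    q=ctrl.get_obs()["eef_rot"];return R.from_quat(np.r_[q[1:],q[0]]).inv().apply(v)
E
python3 - <<'E'
from h import *
f=lambda x,y,z:ray("top",(190+x/5,118+y/5),z)
a,b=f(118,65,.104),f(300,48,.104); h1,h2=f(160,495,.042),f(355,480,.042)
c,d=f(380,52,.012),f(412,530,.012)
print(a,b,np.linalg.norm(a-b),h1,h2,np.linalg.norm(h1-h2)); 
t=(a+b)/2;h=(h1+h2)/2;u=(t-h)[:2];print("len",np.linalg.norm(u),"yaw",np.arctan2(u[1],u[0]))
w=(c-d);print("base edge",np.linalg.norm(w),"yaw",np.arctan2(w[1],w[0]))
w=(a-b);print("toe yaw",np.arctan2(w[1],w[0])-np.pi/2)
u/=np.linalg.norm(u);tr=t[:2]-u*.03*np.cos(.37);print("tread",tr)
q=ctrl.get_obs()["eef_rot"];print(R.from_quat(np.r_[q[1:],q[0]]).as_matrix().round(3))
b=ray("scene",(373,320),.075);print("scene mid",b)
E
```

```text
[0.63192988 0.18169805 0.104     ] [0.63984619 0.11440312 0.104     ] 0.06775895899073386 [0.48067255 0.17133596 0.042     ] [0.48840869 0.09576044 0.042     ] 0.07597044428450378
len 0.15204065224762717 yaw 0.09553015668869468
base edge 0.19745173664299404 yaw 0.10340237885606629
toe yaw 0.11709789136488924
tread [0.60804574 0.14538269]
[[-0.897  0.443 -0.   ]
 [ 0.443  0.897 -0.   ]
 [ 0.    -0.    -1.   ]]
scene mid [0.57158759 0.14821751 0.075     ]
```

```bash
python3 -m pendant '[[[0,-32,-12,0,0,0,0],[0,-64,-24,0,0,0,0],[0,-96,-35,0,0,0,0],[0,-128,-47,0,0,0,0],[0,-160,-59,0,0,0,0]]]'; python3 -m pendant '[[[0,-32,-12,0,0,0,0],[0,-64,-24,0,0,0,0],[0,-96,-35,0,0,0,0],[0,-128,-47,0,0,0,0],[0,-160,-59,0,0,0,0]]]'; python3 -m pendant '[[[0,-40,-15,10,0,0,0],[0,-80,-30,20,0,0,0],[0,-120,-44,35,0,0,0],[0,-160,-59,50,0,0,0],[0,-160,-59,50,0,0,0]]]'
python3 - <<'E'
from h import *
import cv2
for c in("scene","top"):
    im=ctrl.camera(c)
    p=ctrl.camera_params(c);T=np.linalg.inv(p["world_from_camera"])
    o=ctrl.get_obs();e=np.array(o["eef_pos"])
    for P,col in(((.607,.145,.093),(255,0,0)),(e-[0,0,.173],(0,255,0))):
        v=p["mtx"]@(T[:3,:3]@np.array(P)+T[:3,3]);cv2.circle(im,tuple(int(k) for k in v[:2]/v[2]),3,col,1)
    cv2.imwrite(f"pics/{c}2.png",im[:,:,::-1])
print(o["time_s"],e,o["eef_rot"],o["wrist_force"],o["opening"]);print(totool(np.array([.607,.145,.3])-e)*1000)
E
```

```text
time_s: 0.82
eef_pos: [0.3727, 0.3906, 0.4048]
eef_rot: [0.0, 0.227, 0.974, 0.0]
wrist_force: [-0.3, -0.1, -0.6]
opening: 0.3
grasp_force: 0.0
time_s: 1.23
eef_pos: [0.4902, 0.2666, 0.4048]
eef_rot: [0.0, 0.227, 0.974, 0.0]
wrist_force: [1.6, 0.4, -0.1]
opening: -0.003
grasp_force: 0.0
time_s: 1.65
eef_pos: [0.6091, 0.1397, 0.3523]
eef_rot: [-0.0, 0.229, 0.973, -0.001]
wrist_force: [-0.6, -0.3, 0.5]
opening: 0.003
grasp_force: 0.0
1.75 [0.60756675 0.14201026 0.35300614] [-1.19766457e-03  2.29222538e-01  9.73373213e-01 -4.26844019e-04] [-0.07268813  0.37559038  0.24507515] 0.0020239435335533537
[ 1.72811792  2.49580287 53.00655316]
```

View pics/scene2.png

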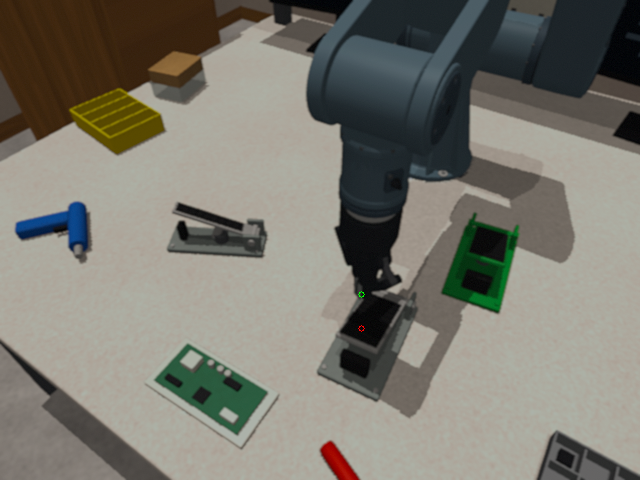

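The closed fingertips are at (361,293), above the red aim mark at (361,328) on the grey wide tread near its toe. Nothing else is near, so I'm descending.

```bash
python3 -m pendant '[[[0,1,2,20,0,0,0],[0,2,2,40,0,0,0],[0,2,2,60,0,0,0],[0,2,2,75,0,0,0],[0,2,2,75,0,0,0]]]'; python3 -m pendant '[[[0,0,0,4,0,0,0],[0,0,0,8,0,0,0],[0,0,0,12,0,0,0],[0,0,0,16,0,0,0],[0,0,0,16,0,0,0]]]'
```

```text
time_s: 2.17
eef_pos: [0.6035, 0.1484, 0.2766]
eef_rot: [-0.003, 0.227, 0.974, -0.001]
wrist_force: [-0.8, 0.3, -0.6]
opening: -0.004
grasp_force: 0.0
time_s: 2.58
eef_pos: [0.6068, 0.1474, 0.2656]
eef_rot: [0.002, 0.227, 0.974, 0.001]
wrist_force: [-0.0, 1.8, 7.4]
opening: -0.001
grasp_force: 3.3
```

```bash
python3 -m pendant '[[[0,0,0,4,0,0,0],[0,0,0,8,0,0,0],[0,0,0,12,0,0,0],[0,0,0,16,0,0,0],[0,0,0,16,0,0,0]]]'; python3 -m pendant '[[[0,0,0,2,0,0,0],[0,0,0,4,0,0,0],[0,0,0,6,0,0,0],[0,0,0,6,0,0,0],[0,0,0,6,0,0,0]]]'
```

```text
time_s: 3.0
eef_pos: [0.6079, 0.1472, 0.2509]
eef_rot: [0.004, 0.227, 0.974, 0.001]
wrist_force: [1.7, 1.0, 9.3]
opening: 0.002
grasp_force: 4.5
time_s: 3.42
eef_pos: [0.6086, 0.1473, 0.2461]
eef_rot: [0.005, 0.227, 0.974, 0.002]
wrist_force: [4.2, 2.1, 11.1]
opening: 0.001
grasp_force: 5.0
```

```bash
python3 -m pendant '[[[0,0,0,2,0,0,0],[0,0,0,4,0,0,0],[0,0,0,6,0,0,0],[0,0,0,6,0,0,0],[0,0,0,6,0,0,0]]]'; python3 -m pendant '[[[0,0,0,1,0,0,0],[0,0,0,2,0,0,0],[0,0,0,3,0,0,0],[0,0,0,3,0,0,0]]]'
```

```text
time_s: 3.83
eef_pos: [0.6091, 0.1473, 0.2406]
eef_rot: [0.006, 0.228, 0.974, 0.002]
wrist_force: [5.6, 1.6, 12.9]
opening: -0.003
grasp_force: 5.4
time_s: 4.17
eef_pos: [0.6094, 0.1474, 0.2382]
eef_rot: [0.007, 0.228, 0.974, 0.002]
wrist_force: [5.2, 1.3, 13.6]
opening: 0.0
grasp_force: 6.3
```

```bash
python3 -m pendant '[[[0,0,0,1,0,0,0],[0,0,0,2,0,0,0],[0,0,0,3,0,0,0],[0,0,0,3,0,0,0]]]'; python3 -m pendant '[[[0,0,0,1,0,0,0],[0,0,0,2,0,0,0],[0,0,0,2,0,0,0]]]'
```

```text
time_s: 4.5
eef_pos: [0.6096, 0.1475, 0.2376]
eef_rot: [0.007, 0.227, 0.974, 0.002]
wrist_force: [-3.2, 1.1, 29.8]
opening: -0.004
grasp_force: 14.7
time_s: 4.75
eef_pos: [0.6098, 0.1476, 0.2372]
eef_rot: [0.007, 0.227, 0.974, 0.002]
wrist_force: [-8.8, 0.6, 39.6]
opening: -0.002
grasp_force: 20.5
```

The force has jumped from 13.6 to 39.6 N while the tool moved only about 1 mm, so the pedal is on its stop. I'll hold for 1.7 s and take a look.

```bash
for i in 1 2 3 4; do python3 -m pendant '[[[0,0,0,0,0,0,0],[0,0,0,0,0,0,0],[0,0,0,0,0,0,0],[0,0,0,0,0,0,0],[0,0,0,0,0,0,0]]]' | grep -E "time|pos|wrist"; done
python3 -c "
from bench import ctrl;import cv2
cv2.imwrite('pics/hold.png',cv2.resize(ctrl.camera('scene')[180:420,160:480,::-1],None,fx=2,fy=2))"
```

```text
time_s: 5.17
eef_pos: [0.6097, 0.1476, 0.2373]
wrist_force: [-8.6, -0.2, 39.8]
time_s: 5.58
eef_pos: [0.6097, 0.1476, 0.2372]
wrist_force: [-7.2, -0.1, 39.9]
time_s: 6.0
eef_pos: [0.6097, 0.1476, 0.2373]
wrist_force: [-7.6, 0.8, 40.9]
time_s: 6.42
eef_pos: [0.6097, 0.1475, 0.2373]
wrist_force: [-7.6, -0.1, 40.1]
```

View pics/hold.png

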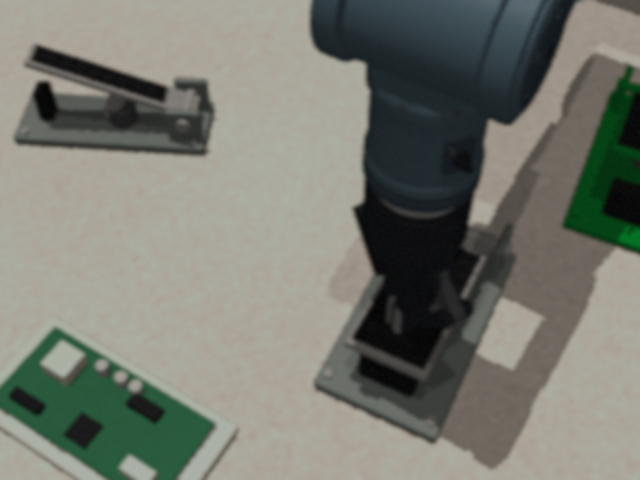

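The crop shows the toe at (400,360) resting right on the black stop block, and the narrow pedal still up at (100,75). I'm releasing it slowly, straight up.

```bash
python3 -m pendant '[[[0,0,0,-6,0,0,0],[0,0,0,-12,0,0,0],[0,0,0,-18,0,0,0],[0,0,0,-26,0,0,0],[0,0,0,-34,0,0,0]]]'; python3 -m pendant '[[[0,0,0,-15,0,0,0],[0,0,0,-40,0,0,0],[0,0,0,-70,0,0,0],[0,0,0,-95,0,0,0],[0,0,0,-100,0,0,0]]]';python3 -m pendant '[[[0,0,0,0,0,0,0],[0,0,0,0,0,0,0],[0,0,0,0,0,0,0],[0,0,0,0,0,0,0],[0,0,0,0,0,0,0]]]'
python3 -c "
from bench import ctrl;import cv2
cv2.imwrite('pics/rel.png',cv2.resize(ctrl.camera('scene')[180:420,160:480,::-1],None,fx=2,fy=2))"
```

```text
time_s: 6.88
eef_pos: [0.6056, 0.1471, 0.2636]
eef_rot: [-0.0, 0.227, 0.974, -0.0]
wrist_force: [-5.5, -2.1, 3.8]
opening: 0.003
grasp_force: 3.0
time_s: 7.3
eef_pos: [0.6071, 0.1472, 0.368]
eef_rot: [0.005, 0.227, 0.974, 0.001]
wrist_force: [0.7, 0.7, 0.2]
opening: -0.003
grasp_force: 0.0
time_s: 7.72
eef_pos: [0.6053, 0.1469, 0.36]
eef_rot: [-0.001, 0.227, 0.974, -0.0]
wrist_force: [-0.1, 0.3, -0.0]
opening: 0.0
grasp_force: 0.0
```

View pics/rel.png

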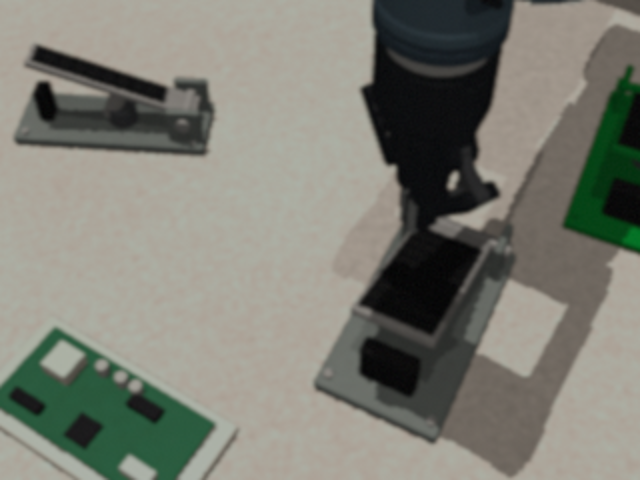

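The wide tread is back up, with its toe edge at about (395,325) clear above the stop block at (390,365). The gripper is clear and the force reads zero.

```bash
python3 -c "
from bench import ctrl;print(ctrl.hand_in())"
```

```text
the job is handed in; nothing more can be done
None
```

I pressed the grey wide pedal onto its stop, held it there for about 1.7 s at roughly 40 N, and let it spring back up; the narrow pedal was not touched, and the job is handed in (no verdict was returned).

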